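# Draw the hairbrush out of the slide-top grooming case

### The arm

A 6-joint arm with a two-finger parallel gripper is mounted at the origin on the work surface. World frame = base frame: x ahead of the robot, y to its left, z up, the work surface at z = 0. Lengths are in m, angles in rad, forces in N, time in s.
With the tool pointing down it reaches from about 0.3 to 0.875 m from the base axis. Payload 6.4 kg.
Tool frame: the origin (TCP) lies between the finger pads; the fingertips stand ctrl.tip_extent ahead of it and the grasp point (between the pads) is the TCP (ctrl.tip_extent is the distance from the TCP to the fingertips, in m); z points along the fingers, y is the line along which they close (so a half turn about z gives the same grasp; the last joint's range is limited). The gripper opens to 85 mm and grips with 20 to 120 N. Pads are 22 mm wide; open, the fingers measure 114 mm over their backs; the gripper's body (76 mm by 85 mm) begins 54 mm behind the grasp point. The pads swing forward as they close: fully open they stand 13 mm farther back than shut.
Start: joints at [1.007, 0.181, 1.607, -0, 1.354, -0.206], TCP at [0.201, 0.539, 0.25] pointing down, gripper open.
Joint ranges: [-2.99, 2.99], [-0.89, 2.07], [0.3, 2.58], [-1.14, 4.28], [0, 2.63], [-3.12, 3.12]. Speed limits (rad/s): [2.57, 2.57, 3.01, 3.14, 3.14, 3.14].

### API

Orientations are given as a unit quaternion [w, x, y, z].
In Python, from bench import ctrl gives the robot as it stands.
- The arm moves only by the tool send_rows, never from a script. Its arguments are lists of equal length, an entry for each row: "dr": the turn, a rotation vector about the tool's x, y, z in units of 6 degrees (1.0 is 6 degrees), a list of three; "xyz": the shift along the tool's x, y, z in cm, a list of three; "jaw": the opening in per cent of the stroke, from 0 (shut) to 100 (fully open). In form: {"dr": [[wx, wy, wz], ...], "xyz": [[dx, dy, dz], ...], "jaw": [jaw, ...]}. A call has exactly 8 rows; each row is the pose to reach, as a shift and turn from the pose commanded when the call began, along the tool's axes at that moment; what a row does not reach only later rows make up. A row lasts 1/8 s, in which the tool goes at most 62.5 mm and 10.7 degrees, less where a joint would pass 70% of its speed; a pose out of reach is approached as far as the arm can. A call with a gripper value outside its range is refused whole. The fingers move at their own pace and stop on an object; the grip force is fixed at half the most. Time passes only in rows, so rows that repeat a pose let the fingers close, or fill a call up. It gives the time, the measured TCP pose, the force, the opening and the grip force at its end, in the units of the state.
- ctrl.get_obs(): the state, without advancing time (a new reading comes with each control period).
- ctrl.camera(name): name is "scene" or "top" or "wrist"; returns the picture (480x640x3 uint8, red, green, blue); there is no depth.
- ctrl.calibration(name): a dict with "camera_matrix" (3x3 intrinsics, pixels), "D" ([k1, k2, p1, p2, k3] as OpenCV has them; the pictures are not rectified), "world_from_camera" (4x4, takes a point from camera to world coordinates). Camera axes: x right, y up, looking along -z (the intrinsics and any distortion apply to the point x, -y, -z); pixel columns grow to the right and rows downward; lengths in m; the calibration is good to about 2 mm. A picture is of the moment at which its call begins: read the wrist's pose just before it. calibration takes no time and is no camera call; for the wrist camera it gives the pose at the moment of the call.
- ctrl.hand_in(): hands the job in; it is judged then, once.
The state is a dict: "time_s": time; "q": joint angles; "dq": joint speeds; "joint_efforts": joint torques, N m; "eef_pos": TCP position; "eef_rot": TCP orientation; "wrist_force": force on the tool from outside, world axes, zero at the start; "torque": the same for the moment, N m; "opening": opening from 0.0 (shut) to 1.0 (fully open); "grasp_force": force on a finger pad.
Only numpy, scipy, OpenCV 4.12 (cv2) and the standard library are available. Lean on these libraries where they do the work, as an engineer would, in place of code of your own. Each camera call takes 0.05 s, during which the arm holds its last target. There are 200 camera calls.

### The job

Slide the mint-green cover of the white grooming case all the way open, then take out the pink hairbrush: it is longer than the opening and its head lies under the fixed deck, so tilt its handle end up and draw it out slantwise, handle first. Finish holding the brush still in the gripper, all of it at least 10 cm above the case; do not put it down, leave the cover open, and leave the other things on the counter where they stand.

Things in the scene. Friction and masses are not known exactly. Their poses are not given: they have to be found in the camera images.
- case: White grooming case fixed to the counter, 262 mm long (its x) x 142 mm wide (its y); z up; origin: centre of its underside. Floor 5 mm thick, inside 250 x 130 mm. Side walls 6 mm thick, tops at z 63 mm. A fixed deck roofs its -x part; the rest, towards +x, is an opening closed by the cover. Its +x points to the robot's right (world -y), give or take 0.45 rad.
- deck_edge (a point): Middle of the fixed deck's edge, on its underside: case x -45, y 0, z 50 mm. The deck is 5 mm thick (z 50 to 55) and reaches from here to the -x end wall (inner face x -125 mm). The opening, 170 mm long and 130 mm wide, reaches from here to the +x end wall.
- end_wall (a point): Middle of the top of the +x end wall of the case: case x 128, y 0, z 55 mm; the wall is 6 mm thick.
- cover (a joint): Flat mint-green cover, 177 x 127 x 5 mm (top at case z 61 mm), sliding on the case. In m: 0 = opening shut; grows as the cover slides along case -x over the deck; stops at 0.165 = opening free (it then juts out over the case's -x end). About 1.5 N friction, stays where left; starts at 0 to 0.03.
- cover_knob (a point): Centre of the round steel knob on the cover: 24 mm diameter (neck of 16 mm in the lowest 6 mm), 24 mm tall, from the cover's top at case z 61 to z 85 mm; this point is at case z 75 mm, x = 90 mm minus the cover's joint value, y 0.
- brush: Pink hairbrush, about 90 g, lying bristles up on the case's floor along the case's x, head end under the deck, handle in the opening. 210 mm long; its x points from head to handle; origin mid-length, on its underside (near the centre of mass). Handle: x -7 to 105 mm, 20 wide, 15 thick. Head: x -105 to -7 mm, 34 wide, 16 thick with its stiff bristle pad on top.
- brush_handle_end (a point): Tip of the brush's handle, at brush x = +105 mm, mid-thickness (z 8 mm).
- brush_head_end (a point): Far end of the brush's head, at brush x = -105 mm, z 8 mm.
- shampoo: Bystander, to be left alone: orange bottle, 60 mm diameter, 190 mm tall; origin: centre of its underside.
- lotion: Bystander, to be left alone: yellow bottle, 66 mm diameter, 170 mm tall; origin: centre of its underside.
- cream: Bystander, to be left alone: low amber jar with white cap, 68 mm diameter, 50 mm tall; origin: centre of its underside.
- serum: Bystander, to be left alone: small amber bottle with black cap, 34 mm diameter, 90 mm tall; origin: centre of its underside.
- cup: Bystander, to be left alone: white ceramic cup, 74 mm diameter, 95 mm tall; origin: centre of its underside.
- dispenser: Bystander, to be left alone: white soap dispenser with steel pump, 68 mm diameter, 178 mm tall; origin: centre of its underside.
- soapdish: Bystander, to be left alone: blue ceramic soap dish, 90 x 130 x 25 mm; origin: centre of its underside.

How it is judged:
By the outcome, as a careful person would: the job done as asked, in the order asked, and still so for the second after the job is handed in, while the arm keeps its last pose, push and grip.
It also fails if it takes over 48 s, if anything falls off the work surface, if the arm or the gripper's body presses on something with over 40 N, if the wrist force passes 120 N, or if a joint passes its speed limit or range.

## Working session

There is one attempt and no reset: what is moved stays moved. The work goes in short steps, Python scripts to look and compute and a tool call to move; the robot and the scene stay as the last step left them, time stands still between calls to the robot, and variables do not carry over. Pictures are saved under pics/ and viewed, at most 12 in all, crops included, and the job is handed in when it is done.

Besides the shell and the picture viewer there is one more tool, called after "Call:" as a command line: name --argument value ..., lists and objects as JSON in quotes. send_rows: Moves the arm, as the interface text tells. Its arguments: {"type":"object","properties":{"dr":{"type":"array","items":{"type":"array","items":{"type":"number"}}},"xyz":{"type":"array","items":{"type":"array","items":{"type":"number"}}},"jaw":{"type":"array","items":{"type":"number"}}},"required":["dr","xyz","jaw"]}

```bash
mkdir -p pics; python3 - <<'E'
from bench import ctrl
import cv2
print(ctrl.get_obs(), ctrl.tip_extent)
for n in("scene","top"):
    c=ctrl.calibration(n); print(n,c)
    cv2.imwrite(f"pics/{n}0.png",ctrl.camera(n)[:,:,::-1])
E
```

```text
{'time_s': 0.0, 'q': array([ 1.00670845e+00,  1.81579384e-01,  1.60802884e+00, -1.60790133e-05,
        1.35377903e+00, -2.06262039e-01]), 'dq': array([-8.98832244e-04,  2.47279940e-05, -7.35248684e-04,  5.84090780e-04,
       -1.56278070e-03, -4.08442072e-04]), 'joint_efforts': array([ 1.14994331e-03, -4.44867110e+01, -3.51338089e+01, -1.58944144e-04,
        9.37525911e-03,  3.46009642e-06]), 'eef_pos': array([0.20106687, 0.53813667, 0.24935249]), 'eef_rot': array([-3.29861543e-04,  1.77958170e-01,  9.84037644e-01, -8.34509171e-04]), 'wrist_force': array([ 0.07146633, -0.69651424,  0.28268428]), 'torque': array([-0.02125743, -0.00490971, -0.05080933]), 'grasp_force': 0.0, 'opening': 1.0006905845515637} 0.019
scene {'camera_matrix': array([[504.48660328,   0.        , 322.35711545],
       [  0.        , 504.48660328, 240.87171425],
       [  0.        ,   0.        ,   1.        ]]), 'D': array([-0.07680326,  0.        ,  0.        ,  0.        ,  0.        ]), 'world_from_camera': array([[ 0.84671863, -0.40114231,  0.34950308,  0.96234462],
       [ 0.53190201,  0.62322196, -0.57330152, -0.72538944],
       [ 0.01215751,  0.67132647,  0.74106205,  0.88839806],
       [ 0.        ,  0.        ,  0.        ,  1.        ]])}
top {'camera_matrix': array([[548.02590696,   0.        , 321.69526139],
       [  0.        , 548.02590696, 234.51212176],
       [  0.        ,   0.        ,   1.        ]]), 'D': array([-0.05700589,  0.        ,  0.        ,  0.        ,  0.        ]), 'world_from_camera': array([[ 0.01514485,  0.99697786, -0.07619573,  0.4986884 ],
       [-0.99970275,  0.01364193, -0.02020648, -0.11222684],
       [-0.01910595,  0.07647911,  0.99688811,  1.22454557],
       [ 0.        ,  0.        ,  0.        ,  1.        ]])}
```

View pics/scene0.png

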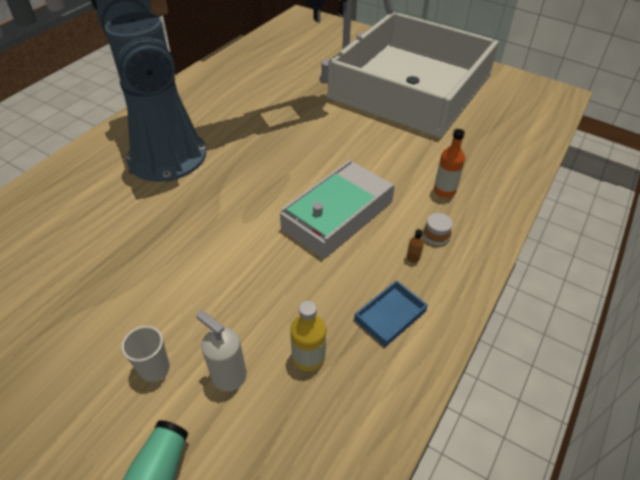

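View pics/top0.png

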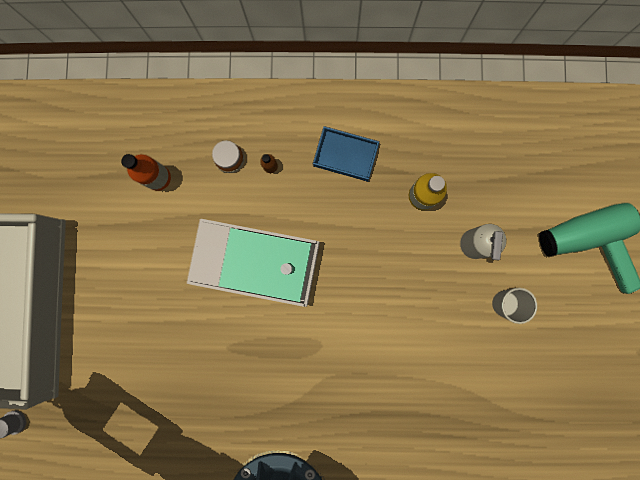

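The scene view shows the case at about (338,208) with its knob at (318,208). The top view shows case corners near (201,219), (318,242), (307,305) and (188,284), with the knob at (287,268). I'll enlarge both views.

```bash
python3 - <<'E'
import cv2,numpy as np
a=cv2.imread("pics/top0.png")[210:315,180:330]; b=cv2.imread("pics/scene0.png")[155:260,270:400]
a=cv2.resize(a,None,fx=4,fy=4,interpolation=cv2.INTER_CUBIC)[:, :]
b=cv2.resize(b,None,fx=4,fy=4,interpolation=cv2.INTER_CUBIC)
A=cv2.resize(np.hstack([a[:, :]]),(600,420)); 
c=np.zeros((600,800,3),np.uint8); c[:420,:600]=A
cv2.imwrite("pics/topc.png",A); cv2.imwrite("pics/scenec.png",b)
E
```

```text
(no output)
```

View pics/topc.png

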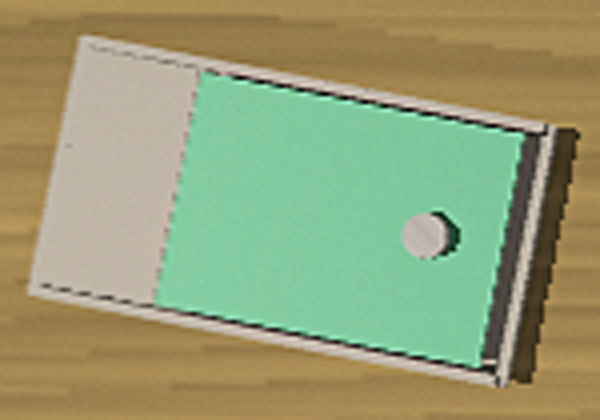

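View pics/scenec.png

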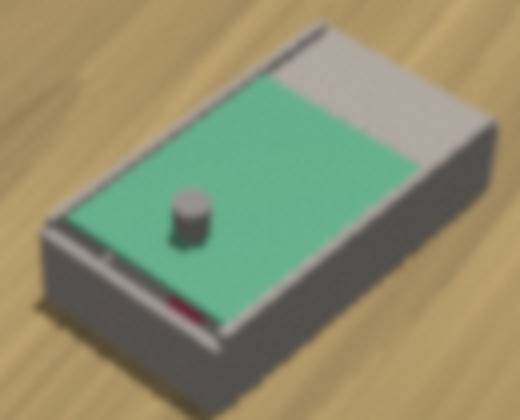

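The crops give these positions:

| Feature | Top view | Scene view |
|---|---|---|
| Knob top | (286.2,268.8) | (317.8,205.5) |
| -x end wall corner, robot side | (187.5,283) | (351.2,161.2) |
| -x end wall corner, far side | (200,219.2) | (394,185.5) |
| +x end corner, far side | (318,241.5) | (327,238) |
| +x end corner, robot side | (305,306.2) | (281.2,212.5) |

The cover stands slightly ajar.

```bash
cat > h.py <<'E'
from bench import ctrl
import cv2,numpy as np
from scipy.spatial.transform import Rotation as R
def ray(c,p):
    u=cv2.undistortPoints(np.array([[p]],float),c["camera_matrix"],c["D"])[0,0]
    T=c["world_from_camera"]; d=T[:3,:3]@[u[0],-u[1],-1]; return T[:3,3],d/np.linalg.norm(d)
def tri(obs):
    A=np.zeros((3,3));b=np.zeros(3)
    for c,p in obs:
        o,d=ray(c,p);P=np.eye(3)-np.outer(d,d);A+=P;b+=P@o
    x=np.linalg.solve(A,b)
    return x,[float(np.linalg.norm(np.cross(x-o,d))*1e3) for o,d in(ray(c,p) for c,p in obs)]
def onz(c,p,z):
    o,d=ray(c,p); return o+d*(z-o[2])/d[2]
def proj(c,X):
    T=np.linalg.inv(c["world_from_camera"]);q=T[:3,:3]@X+T[:3,3]
    u,_=cv2.projectPoints(np.array([[q[0],-q[1],-q[2]]]),np.zeros(3),np.zeros(3),c["camera_matrix"],c["D"]);return u[0,0]
def tool():
    o=ctrl.get_obs();w,x,y,z=o["eef_rot"];return o["eef_pos"],R.from_quat([x,y,z,w]),o
def delta(pos,Rt):
    p,r,_=tool();return np.round(r.inv().apply(np.array(pos)-p)*100,2),np.round(np.degrees((r.inv()*Rt).as_rotvec())/6,3)
E
python3 - <<'E'
from h import *
t=ctrl.calibration("top");s=ctrl.calibration("scene")
for n,a,b in[("knobtop",(286.2,268.8),(317.8,205.5)),("-x near",(187.5,283),(351.2,161.2)),("-x far",(200,219.2),(394,185.5)),("+x far",(318,241.5),(327,238)),("+x near",(305,306.2),(281.2,212.5))]:
    print(n,*tri([(t,a),(s,b)]))
c=[onz(t,p,.063) for p in[(187.5,283),(200,219.2),(318,241.5),(305,306.2)]]
for i in range(4):print(c[i],np.linalg.norm(c[i]-c[i-1]))
ctr=sum(c)/4; ax=(c[2]+c[3]-c[0]-c[1]);ax/=np.linalg.norm(ax);print("center",ctr,"ax",ax)
print("knob z85",onz(t,(286.2,268.8),.085), (onz(t,(286.2,268.8),.085)-ctr)@ax, (onz(t,(286.2,268.8),.085)-ctr)@np.array([-ax[1],ax[0],0]))
E
```

```text
knobtop [ 0.5142443  -0.01553684  0.08278647] [1.1524835429443154, 1.152483542944355]
-x near [0.48101634 0.19912954 0.05287328] [1.4441763812963553, 1.4441763812964081]
-x far [0.61855888 0.17610396 0.05193295] [0.6843155503868308, 0.6843155503868114]
+x far [ 0.57551578 -0.07889373  0.0661192 ] [3.9330461245341426, 3.933046124534108]
+x near [ 0.43604757 -0.05416836  0.05042837] [1.6506046097403881, 1.650604609740229]
[0.47998927 0.19560426 0.063     ] 0.2553014095623543
[0.61684855 0.17300055 0.063     ] 0.13871334484695588
[ 0.57247548 -0.08105763  0.063     ] 0.2579041071234759
[ 0.43541649 -0.05577608  0.063     ] 0.13937116498344634
center [0.52618245 0.05794278 0.063     ] ax [-0.17331443 -0.98486654  0.        ]
knob z85 [ 0.51327777 -0.01639582  0.085     ] 0.07545016031831583 0.00017456832327253946
```

```bash
cat >> h.py <<'E'
ax=np.array([-.1733,-.9849,0.]); ay=np.array([.9849,-.1733,0.]); C0=np.array([.5262,.0579,0.])
def down(y): # tool z down, tool y along y
    z=np.array([0,0,-1.]);return R.from_matrix(np.column_stack([np.cross(y,z),y,z]))
E
python3 - <<'E'
from h import *
print(delta([.5137,-.016,.16],down(-ax)))
E
```

```text
(array([-48.69, -40.95,   8.99]), array([-0.014, -0.004, -1.754]))
```

Call:
send_rows --dr '[[0,0,0],[0,0,-0.4],[0,0,-0.8],[0,0,-1.2],[0,0,-1.75],[0,0,-1.75],[0,0,-1.75],[0,0,-1.75]]' --xyz '[[-3,-2.5,0],[-8,-6.5,0],[-13,-11,0],[-18,-15,0],[-23,-19.5,0],[-28,-23.5,0],[-33,-27.5,0],[-37,-31,1]]' --jaw '[90,80,70,70,70,70,70,70]'

```text
time_s: 1.1
eef_pos: [0.4371, 0.1228, 0.2418]
eef_rot: [0.001, 0.087, 0.996, 0.0]
wrist_force: [1.4, -0.5, -0.1]
opening: 0.701
grasp_force: 0.0
```

```bash
python3 - <<'E'
from h import *
print(tool()[0],delta([.5137,-.016,.16],down(-ax)))
E
```

```text
[0.43713628 0.12281581 0.24181062] (array([ -9.94, -12.34,   8.19]), array([ 0.005,  0.018, -0.005]))
```

Call:
send_rows --dr '[[0,0,0],[0,0,0],[0,0,0],[0,0,0],[0,0,0],[0,0,0],[0,0,0],[0,0,0]]' --xyz '[[-2.5,-3,1],[-5,-6,3],[-7.5,-9,5],[-9,-11,7],[-9.9,-12.3,8.2],[-9.9,-12.3,8.2],[-9.9,-12.3,8.2],[-9.9,-12.3,8.2]]' --jaw '[70,70,70,70,70,70,70,70]'

```text
time_s: 2.1
eef_pos: [0.5124, -0.0128, 0.1602]
eef_rot: [0.001, 0.087, 0.996, -0.0]
wrist_force: [0.9, 0.6, -0.4]
opening: 0.704
grasp_force: 0.0
```

```bash
python3 - <<'E'
from h import *
c=ctrl.calibration("wrist");cv2.imwrite("pics/w1.png",ctrl.camera("wrist")[:,:,::-1])
import pickle;pickle.dump(c,open("w1.pkl","wb"))
print(c["world_from_camera"].round(3),c["camera_matrix"])
print(tool()[0],proj(c,np.array([.5137,-.016,.085])),delta([.5137,-.016,.084],down(-ax)))
E
```

```text
[[ 0.173 -0.933 -0.316  0.431]
 [ 0.985  0.163  0.057  0.   ]
 [-0.002 -0.321  0.947  0.284]
 [ 0.     0.     0.     1.   ]] [[330.79698605   0.         316.37036476]
 [  0.         330.79698605 236.0604581 ]
 [  0.           0.           1.        ]]
[ 0.51236008 -0.01288072  0.16012935] [314.39987756 260.45528973] (array([-0.18, -0.28,  7.61]), array([-0.   ,  0.013,  0.008]))
```

View pics/w1.png

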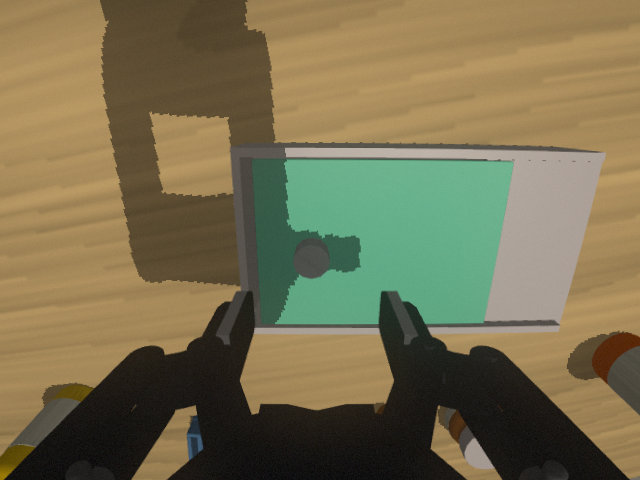

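The wrist view shows the knob at about (311,257), against a predicted (314,260). That is within about 2 mm, centred between the fingers and aligned with the case, so I'm descending.

Call:
send_rows --dr '[[0,0,0],[0,0,0],[0,0,0],[0,0,0],[0,0,0],[0,0,0],[0,0,0],[0,0,0]]' --xyz '[[-0.1,-0.4,2],[-0.2,-0.4,4.5],[-0.2,-0.4,6.5],[-0.2,-0.4,7.6],[-0.2,-0.4,7.6],[-0.2,-0.4,7.6],[-0.2,-0.4,7.6],[-0.2,-0.4,7.6]]' --jaw '[70,70,70,70,50,20,10,10]'

```text
time_s: 3.15
eef_pos: [0.5141, -0.0179, 0.0845]
eef_rot: [0.001, 0.087, 0.996, -0.0]
wrist_force: [-1.7, 1.6, 6.1]
opening: 0.251
grasp_force: 58.8
```

Call:
send_rows --dr '[[0,0,0],[0,0,0],[0,0,0],[0,0,0],[0,0,0],[0,0,0],[0,0,0],[0,0,0]]' --xyz '[[0,0,0],[0,0,0],[0,0,0],[0,0.3,0],[0,0.8,0],[0,1.4,0],[0,2.2,0],[0,3,0]]' --jaw '[10,10,10,10,10,10,10,10]'

```text
time_s: 4.15
eef_pos: [0.5194, 0.0113, 0.0845]
eef_rot: [0.001, 0.087, 0.996, -0.0]
wrist_force: [-2.5, -1.6, 6.0]
opening: 0.252
grasp_force: 58.8
```

Call:
send_rows --dr '[[0,0,0],[0,0,0],[0,0,0],[0,0,0],[0,0,0],[0,0,0],[0,0,0],[0,0,0]]' --xyz '[[0,1.2,0],[0,2.7,0],[0,4.2,0],[0,5.7,0],[0,7.2,0],[0,8.7,0],[0,10,0],[0,11,0]]' --jaw '[10,10,10,10,10,10,10,10]'

```text
time_s: 5.15
eef_pos: [0.5387, 0.1202, 0.0845]
eef_rot: [0.001, 0.087, 0.996, -0.0]
wrist_force: [-0.6, -1.3, 5.0]
opening: 0.254
grasp_force: 58.8
```

Call:
send_rows --dr '[[0,0,0],[0,0,0],[0,0,0],[0,0,0],[0,0,0],[0,0,0],[0,0,0],[0,0,0]]' --xyz '[[0,0.2,0],[0,0.4,0],[0,0.6,0],[0,0.8,0],[0,1.0,0],[0,1.2,0],[0,1.3,0],[0,1.3,0]]' --jaw '[10,10,10,10,10,10,10,10]'

```text
time_s: 6.15
eef_pos: [0.5408, 0.1317, 0.0845]
eef_rot: [0.001, 0.087, 0.996, -0.001]
wrist_force: [-1.2, -4.3, 8.0]
opening: 0.256
grasp_force: 59.1
```

Call:
send_rows --dr '[[0,0,0],[0,0,0],[0,0,0],[0,0,0],[0,0,0],[0,0,0],[0,0,0],[0,0,0]]' --xyz '[[0,0.15,0],[0,0.3,0],[0,0.4,0],[0,0.4,0],[0,0.4,0],[0,0.4,0],[0,0.4,0],[0,0.4,0]]' --jaw '[10,10,10,10,10,10,10,10]'

```text
time_s: 7.15
eef_pos: [0.5409, 0.1321, 0.0845]
eef_rot: [-0.0, 0.087, 0.996, -0.004]
wrist_force: [-5.9, -20.2, 12.7]
opening: 0.254
grasp_force: 59.9
```

The cover is against its stop. I'll relax the push, open the jaws and rise.

Call:
send_rows --dr '[[0,0,0],[0,0,0],[0,0,0],[0,0,0],[0,0,0],[0,0,0],[0,0,0],[0,0,0]]' --xyz '[[0,-0.4,0],[0,-0.4,0],[0,-0.4,0],[0,-0.4,0],[0,-0.4,-1],[0,-1.5,-4],[0,-5,-8],[0,-9,-12]]' --jaw '[10,40,60,70,70,70,70,60]'

```text
time_s: 8.15
eef_pos: [0.5249, 0.0478, 0.2051]
eef_rot: [0.0, 0.086, 0.996, -0.0]
wrist_force: [0.1, -0.7, 1.0]
opening: 0.604
grasp_force: 0.0
```

```bash
sed -i 's/C0=np.array(.*/C0=np.array([.527,.058,0.])/' h.py; python3 - <<'E'
from h import *
import pickle
c=ctrl.calibration("wrist");cv2.imwrite("pics/w2.png",ctrl.camera("wrist")[:,:,::-1])
pickle.dump(c,open("w2.pkl","wb"))
cv2.imwrite("pics/t2.png",ctrl.camera("top")[:,:,::-1])
a=cv2.imread("pics/t2.png")[200:320,170:330]
cv2.imwrite("pics/t2c.png",cv2.resize(a,None,fx=5,fy=5,interpolation=cv2.INTER_CUBIC))
p,r,o=tool();print(p,o["q"].round(3),o["time_s"])
E
```

```text
[0.52783481 0.0450632  0.20911035] [-1.380e-01  1.150e-01  1.768e+00 -1.000e-03  1.248e+00 -1.532e+00] 8.25
```

View pics/w2.png

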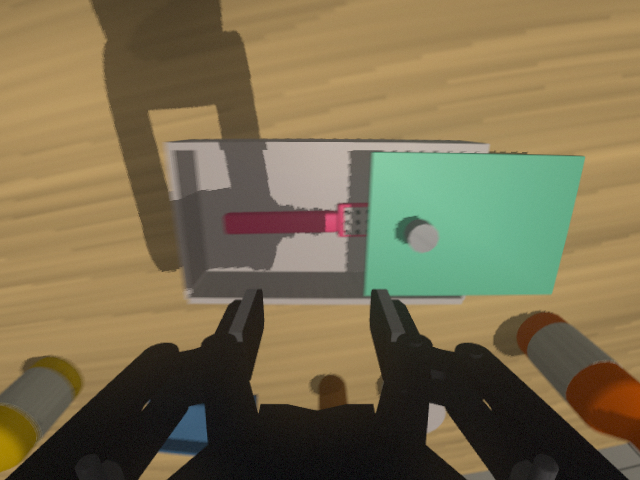

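The wrist view shows the cover fully back and the brush in the opening. Its handle tip is at (225,223) and the handle-to-head step at about (337,221). I'll use the top crop as the second view.

View pics/t2c.png

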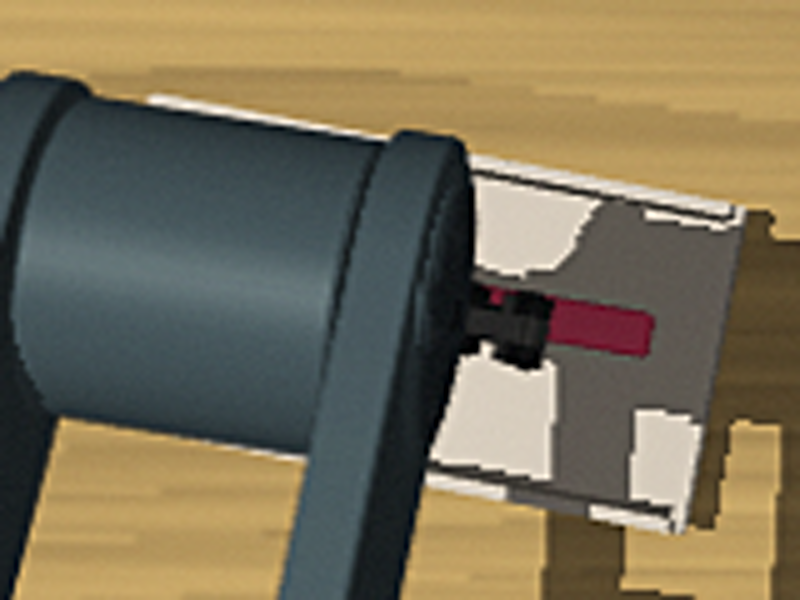

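The top crop shows the handle tip at (652,335), which is full-image (300.4,267.0). The handle runs parallel to the case.

```bash
python3 - <<'E'
from h import *
import pickle
w=pickle.load(open("w2.pkl","rb"));t=ctrl.calibration("top")
print(tri([(t,(300.4,267)),(w,(225,223))]))
def cf(p):d=p-C0;return np.round([d@ax*1e3,d@ay*1e3,p[2]*1e3],1)
tip=onz(w,(225,223),.02);st=onz(w,(337,221),.02)
print("tip",cf(tip),cf(onz(t,(300.4,267),.02)),"step",cf(st),"dist",np.linalg.norm(tip-st))
d=st-tip;print("yaw vs case",np.degrees(np.arctan2(d@ay,-d@ax)))
print("deck edge/cover edge",cf(onz(w,(367,220),.061)),cf(onz(w,(422,232),.085)))
print("end wall",cf(onz(w,(180,222),.055)))
E
```

```text
(array([ 0.51789789, -0.04255812,  0.02190231]), [0.6959300839358169, 0.6959300839359268])
tip [101.6   8.5  20. ] [100.1   9.   20. ] step [-7.8  6.4 20. ] dist 0.10944477349489937
yaw vs case -1.1127430649320038
deck edge/cover edge [-30.5  -6.4  61. ] [-70.3  -3.6  85. ]
end wall [131.   -2.8  55. ]
```

```bash
python3 - <<'E'
from h import *
print(delta([.523,-.010,.12],down(ay)))
E
```

```text
(array([-0.41, -5.5 ,  8.92]), array([ 0.066,  0.078, 14.972]))
```

Call:
send_rows --dr '[[0,0,1.7],[0,0,3.4],[0,0,5.1],[0,0,6.8],[0,0,8.5],[0,0,10.2],[0,0,11.9],[0,0,13.6]]' --xyz '[[-0.1,-0.7,1],[-0.2,-1.5,2],[-0.3,-2.5,3],[-0.4,-3.5,4.5],[-0.4,-4.5,5.5],[-0.4,-5.5,6.5],[-0.4,-5.5,7.5],[-0.4,-5.5,8.5]]' --jaw '[55,55,55,55,55,55,55,55]'

```text
time_s: 9.25
eef_pos: [0.5193, -0.0063, 0.1178]
eef_rot: [-0.0, 0.719, 0.695, -0.0]
wrist_force: [0.1, 0.2, -0.1]
opening: 0.549
grasp_force: 0.0
```

Call:
send_rows --dr '[[0,0,1.0],[0,0,1.4],[0,0,1.4],[0,0,1.4],[0,0,1.4],[0,0,1.4],[0,0,1.4],[0,0,1.4]]' --xyz '[[0,0,0.5],[0,0,0.5],[0,0,0.5],[0,0,0.5],[0,0,0.5],[0,0,0.5],[0,0,0.5],[0,0,0.5]]' --jaw '[55,55,55,55,55,55,55,55]'

```text
time_s: 10.25
eef_pos: [0.5195, -0.0068, 0.1133]
eef_rot: [0.0, 0.766, 0.643, -0.0]
wrist_force: [0.1, -0.2, 0.3]
opening: 0.55
grasp_force: 0.0
```

```bash
python3 - <<'E'
from h import *
c=ctrl.calibration("wrist");cv2.imwrite("pics/w3.png",ctrl.camera("wrist")[:,:,::-1])
p,r,o=tool();print(p,r.as_matrix().round(3),o["q"].round(3),o["time_s"],delta([.523,-.010,.026],down(ay)))
for X in([.518,-.0425,.02],[.523,-.01,.02],[.533,.065,.02]):print(proj(c,np.array(X)))
E
```

```text
[ 0.51946912 -0.00679037  0.11331558] [[ 0.174  0.985  0.   ]
 [ 0.985 -0.174 -0.   ]
 [-0.     0.    -1.   ]] [-0.242  0.229  1.854 -0.     1.058 -0.067] 10.3 (array([-0.25,  0.4 ,  8.73]), array([ 0.   ,  0.   , -0.004]))
[322.87259994 290.94539173]
[322.13731448 249.25167764]
[317.7177985  137.65870354]
```

View pics/w3.png

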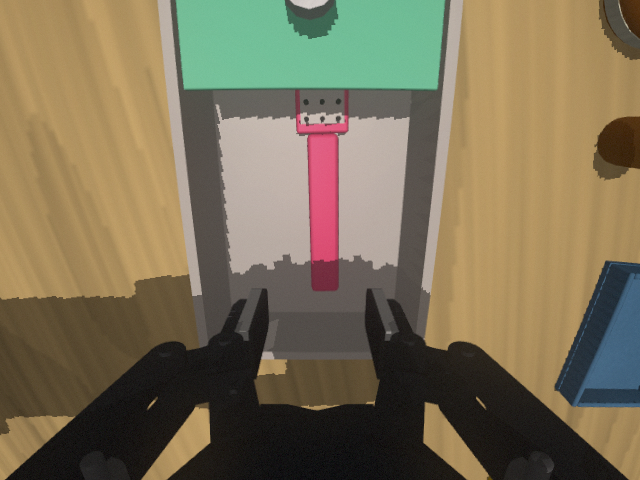

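The wrist view shows the handle tip at (325,290), against a predicted (323,291). The handle lies between the fingers, so I'll descend and grip.

Call:
send_rows --dr '[[0,0,0],[0,0,0],[0,0,0],[0,0,0],[0,0,0],[0,0,0],[0,0,0],[0,0,0]]' --xyz '[[-0.2,0.3,2],[-0.3,0.5,4],[-0.3,0.5,6],[-0.3,0.5,7.5],[-0.3,0.5,8.3],[-0.3,0.5,8.7],[-0.3,0.5,8.7],[-0.3,0.5,8.7]]' --jaw '[55,55,55,55,55,55,55,55]'

```text
time_s: 11.3
eef_pos: [0.5241, -0.0106, 0.0267]
eef_rot: [0.0, 0.766, 0.643, 0.0]
wrist_force: [-0.7, 0.4, -0.5]
opening: 0.55
grasp_force: 0.0
```

Call:
send_rows --dr '[[0,0,0],[0,0,0],[0,0,0],[0,0,0],[0,0,0],[0,0,0],[0,0,0],[0,0,0]]' --xyz '[[0,0,0],[0,0,0],[0,0,0],[0,0,0],[0,0,0],[0,0,0],[0,0,0],[0,0,0]]' --jaw '[40,30,20,5,5,5,5,5]'

```text
time_s: 12.3
eef_pos: [0.5244, -0.0107, 0.0269]
eef_rot: [0.0, 0.766, 0.643, 0.0]
wrist_force: [-1.0, 0.1, 5.1]
opening: 0.213
grasp_force: 58.9
```

```bash
python3 - <<'E'
import numpy as np
def tcp(h,t):
    t=np.radians(t);return np.array(h)+[177*np.cos(t)-21.7*np.sin(t),177*np.sin(t)+21.7*np.cos(t)]
t0=tcp((-110,5),0)
for x,z,t in[(-110,5.5,1),(-110,6,3),(-108,7,5),(-105,7.5,7.5),(-102,8,9.5),(-98,8.5,11.5),(-95,8.5,13.5),(-92,8.5,15),(-15,29.5,15)]:
    d=(tcp((x,z),t)-t0)/10;hd=8.5
    L=(-45-x)/np.cos(np.radians(t))
    top=z+(-45-x)*np.tan(np.radians(t))+24/np.cos(np.radians(t)); T=np.radians(t)
    print("xyz",(-d).round(2),"dr",round(-t/6,2),"top@deck",round(top,1),"tip",x+210*np.cos(T),z+210*np.sin(T))
E
```

```text
xyz [ 0.04 -0.36] dr -0.17 top@deck 30.6 tip 99.96801598284216 9.165005351829537
xyz [ 0.14 -1.02] dr -0.5 top@deck 33.4 tip 99.71220229846051 16.990550811018203
xyz [ 0.06 -1.73] dr -0.83 top@deck 36.6 tip 101.20088659926657 25.302705977008216
xyz [-0.07 -2.54] dr -1.25 top@deck 39.6 tip 103.20342088850018 34.910500366210826
xyz [-0.2  -3.19] dr -1.58 top@deck 41.9 tip 105.11997632281862 42.659997230742306
xyz [-0.41 -3.84] dr -1.92 top@deck 43.8 tip 107.7841879703742 50.36726622761141
xyz [-0.5  -4.42] dr -2.25 top@deck 45.2 tip 109.19768328351208 57.523526409740136
xyz [-0.64 -4.86] dr -2.5 top@deck 45.9 tip 110.84442352070434 62.85199947152935
xyz [-8.34 -6.96] dr -2.5 top@deck 46.3 tip 187.84442352070434 83.85199947152935
```

Call:
send_rows --dr '[[0,-0.17,0],[0,-0.5,0],[0,-0.83,0],[0,-1.25,0],[0,-1.58,0],[0,-1.92,0],[0,-2.25,0],[0,-2.5,0]]' --xyz '[[0.05,0,-0.35],[0.15,0,-1.0],[0.05,0,-1.75],[-0.1,0,-2.55],[-0.2,0,-3.2],[-0.4,0,-3.85],[-0.5,0,-4.4],[-0.65,0,-4.85]]' --jaw '[5,5,5,5,5,5,5,5]'

```text
time_s: 13.3
eef_pos: [0.5224, -0.0168, 0.0747]
eef_rot: [0.084, 0.759, 0.637, -0.101]
wrist_force: [-0.3, 0.7, -1.2]
opening: 0.217
grasp_force: 58.5
```

Call:
send_rows --dr '[[0,0,0],[0,0,0],[0,0,0],[0,0,0],[0,0,0],[0,0,0],[0,0,0],[0,0,0]]' --xyz '[[0,0,0],[0,0,0],[0,0,0],[0,0,0],[0,0,0],[0,0,0],[0,0,0],[0,0,0]]' --jaw '[5,5,5,5,5,5,5,5]'

```text
time_s: 14.3
eef_pos: [0.5228, -0.017, 0.0748]
eef_rot: [0.084, 0.76, 0.637, -0.1]
wrist_force: [-1.4, 1.0, -0.6]
opening: 0.215
grasp_force: 58.5
```

```bash
python3 - <<'E'
from h import *
cv2.imwrite("pics/w4.png",ctrl.camera("wrist")[:,:,::-1]);a=ctrl.camera("scene")[:,:,::-1][150:270,260:420]
cv2.imwrite("pics/s4c.png",cv2.resize(a,None,fx=5,fy=5,interpolation=cv2.INTER_CUBIC))
p,r,o=tool();d=p-C0;print(p,d@ax,r.as_matrix().round(3),o["q"].round(3),o["wrist_force"],o["time_s"])
E
```

```text
[ 0.52274665 -0.01697444  0.07479737] 0.07457942889754521 [[ 0.168  0.985 -0.045]
 [ 0.951 -0.174 -0.255]
 [-0.259  0.    -0.966]] [-0.11   0.349  1.821 -0.31   1.011  0.235] [-0.13966844  0.77378553 -1.4204863 ] 14.4
```

View pics/s4c.png

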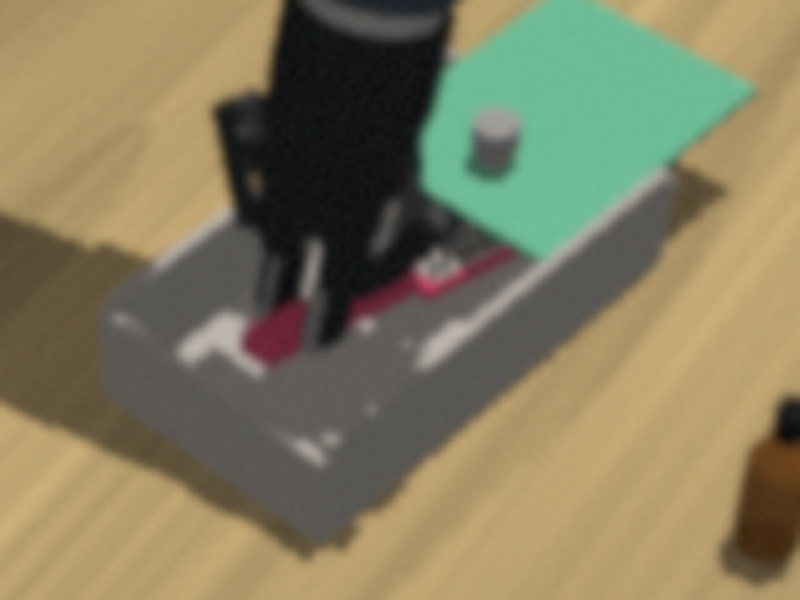

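The scene crop shows the brush gripped and tilted, with its handle tip at (265,345) clear of the floor and its head going under the cover at (430,270). Contact forces are near zero. I'll draw it out along its own length (tool -x).

Call:
send_rows --dr '[[0,0,0],[0,0,0],[0,0,0],[0,0,0],[0,0,0],[0,0,0],[0,0,0],[0,0,0]]' --xyz '[[-0.6,0,0],[-1.4,0,0],[-2.2,0,0],[-3,0,0],[-3.8,0,0],[-4.6,0,0],[-5.3,0,0],[-6,0,0]]' --jaw '[5,5,5,5,5,5,5,5]'

```text
time_s: 15.4
eef_pos: [0.5126, -0.0745, 0.0904]
eef_rot: [0.084, 0.76, 0.637, -0.1]
wrist_force: [0.1, 0.1, -0.8]
opening: 0.214
grasp_force: 58.5
```

Call:
send_rows --dr '[[0,0,0],[0,0,0],[0,0,0],[0,0,0],[0,0,0],[0,0,0],[0,0,0],[0,0,0]]' --xyz '[[-0.6,0,0],[-1.3,0,0],[-2,0,0],[-2.7,0,0],[-3.2,0,0],[-3.2,0,0],[-3.2,0,0],[-3.2,0,0]]' --jaw '[5,5,5,5,5,5,5,5]'

```text
time_s: 16.4
eef_pos: [0.5073, -0.1043, 0.0985]
eef_rot: [0.084, 0.759, 0.637, -0.1]
wrist_force: [-0.7, -0.3, -0.8]
opening: 0.219
grasp_force: 58.5
```

```bash
python3 - <<'E'
from h import *
a=ctrl.camera("scene")[:,:,::-1][130:270,240:420]
cv2.imwrite("pics/s5c.png",cv2.resize(a,(771,600),interpolation=cv2.INTER_CUBIC))
p,r,o=tool();d=p-C0;print(p,d@ax,o["q"].round(3),o["wrist_force"],o["opening"],o["time_s"]); print(r.inv().apply([0,0,1]))
E
```

```text
[ 0.50728397 -0.10430732  0.09852509] 0.16327326770987582 [-0.281  0.274  1.86  -0.31   1.002  0.06 ] [ 0.29434122  0.09924924 -1.52682831] 0.210943300985533 16.45
[-2.58801139e-01 -1.55138797e-04 -9.65930612e-01]
```

View pics/s5c.png

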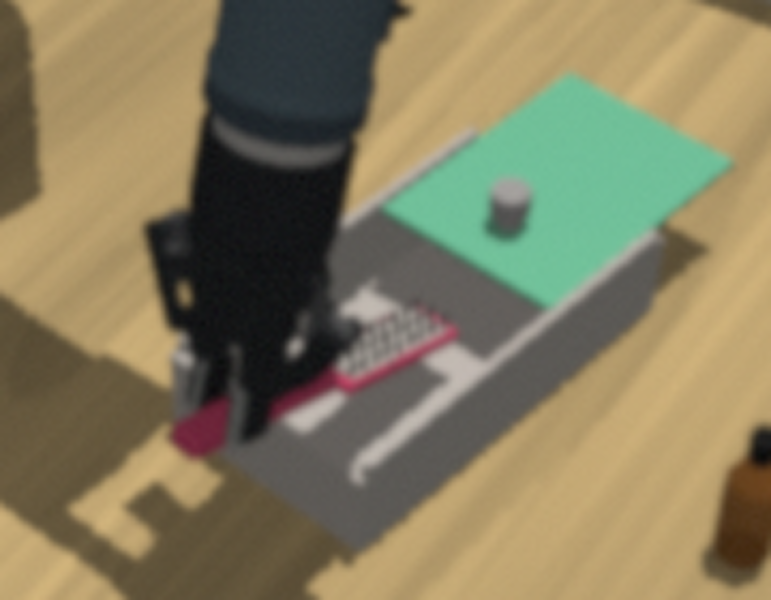

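The crop shows the whole brush drawn clear of the cover edge, with its head end at (455,335), the cover still open and the head free. I'll lift it straight up.

Call:
send_rows --dr '[[0,0,0],[0,0,0],[0,0,0],[0,0,0],[0,0,0],[0,0,0],[0,0,0],[0,0,0]]' --xyz '[[-0.2,0,-0.8],[-0.6,0,-2.4],[-1.2,0,-4.5],[-1.8,0,-6.8],[-2.4,0,-9],[-3,0,-11.2],[-3.6,0,-13.5],[-4.2,0,-15.8]]' --jaw '[5,5,5,5,5,5,5,5]'

```text
time_s: 17.45
eef_pos: [0.5074, -0.1041, 0.2644]
eef_rot: [0.085, 0.76, 0.637, -0.099]
wrist_force: [0.3, -0.4, -0.7]
opening: 0.215
grasp_force: 58.5
```

Call:
send_rows --dr '[[0,0,0],[0,0,0],[0,0,0],[0,0,0],[0,0,0],[0,0,0],[0,0,0],[0,0,0]]' --xyz '[[-0.5,0,-1.8],[-1,0,-3.6],[-1.4,0,-5.2],[-1.7,0,-6.4],[-1.8,0,-6.8],[-1.8,0,-6.8],[-1.8,0,-6.8],[-1.8,0,-6.8]]' --jaw '[5,5,5,5,5,5,5,5]'

```text
time_s: 18.45
eef_pos: [0.5072, -0.1039, 0.3318]
eef_rot: [0.083, 0.759, 0.637, -0.1]
wrist_force: [-0.3, -0.2, -1.6]
opening: 0.214
grasp_force: 58.6
```

Call:
send_rows --dr '[[0,0,0],[0,0,0],[0,0,0],[0,0,0],[0,0,0],[0,0,0],[0,0,0],[0,0,0]]' --xyz '[[0,0,0],[0,0,0],[0,0,0],[0,0,0],[0,0,0],[0,0,0],[0,0,0],[0,0,0]]' --jaw '[5,5,5,5,5,5,5,5]'

```text
time_s: 19.45
eef_pos: [0.5074, -0.104, 0.3324]
eef_rot: [0.084, 0.759, 0.637, -0.1]
wrist_force: [0.1, -0.6, -1.2]
opening: 0.215
grasp_force: 58.6
```

```bash
python3 - <<'E'
from h import *
a=ctrl.camera("scene")[:,:,::-1];cv2.imwrite("pics/s6.png",a)
p,r,o=tool();print(p,r.as_matrix().round(3),np.abs(o["dq"]).max(),o["wrist_force"],o["opening"],o["time_s"])
E
```

```text
[ 0.50740525 -0.10398324  0.3324455 ] [[ 0.168  0.985 -0.045]
 [ 0.951 -0.174 -0.255]
 [-0.259  0.    -0.966]] 0.0010708600767855335 [ 0.0694356   0.78738501 -2.22002785] 0.21370238869532798 19.5
```

View pics/s6.png

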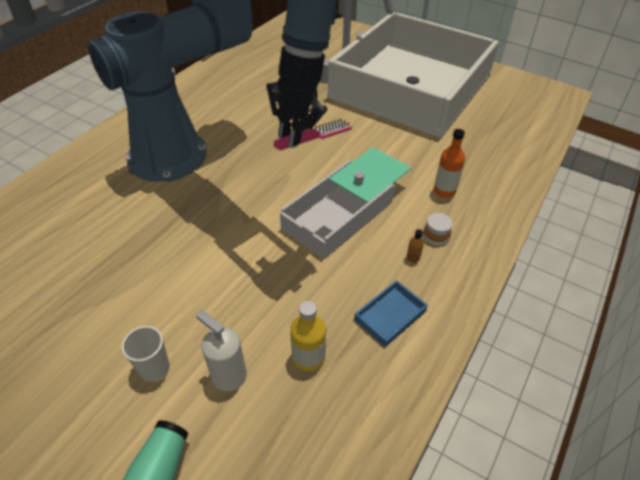

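The brush is held at (280–350,127–147), with its lowest point at about z 0.26 m. The cover is still open, the bottles and dishes are where they were, and the arm is at rest.

```bash
python3 -c "
from bench import ctrl
print(ctrl.hand_in())"
```

```text
the job is handed in; nothing more can be done
None
```

I slid the cover open to its stop, drew the brush out handle first, and handed the job in at about 19.5 s with the brush held still, its lowest point about 18 cm above the cover's knob; the verdict was not shown.

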